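# Find the rocking burner cap and seat it

## Robot

A 6-joint arm with a two-finger parallel gripper is mounted at the origin on the work surface. World frame = base frame: x ahead of the robot, y to its left, z up, the work surface at z = 0. Lengths are in m, angles in rad, forces in N, time in s.
With the tool pointing down it reaches from about 0.4 to 0.925 m from the base axis. Payload 12.5 kg.
Tool frame: the origin (TCP) lies between the finger pads; the fingertips stand 25 mm ahead of it and the grasp point (between the pads) lies 6 mm ahead of it; z points along the fingers, y is the direction in which the jaws open and shut (so a half turn about z gives the same grasp; the last joint's range is limited). The gripper opens to 95 mm and grips with 3 to 60 N. Pads are 20 mm wide; open, the fingers measure 119 mm over their backs; the gripper's body (75 mm by 180 mm) begins 59 mm behind the grasp point.
Start: joints at [-1.266, 0.491, 1.559, -0, 1.092, -0.106], TCP at [0.25, -0.573, 0.24] pointing down, gripper open.
Joint ranges: [-3.1, 3.1], [-0.84, 2.19], [0.05, 2.79], [-1.13, 4.28], [0.06, 2.93], [-2.69, 2.69]. Speed limits (rad/s): [2.22, 2.22, 2.79, 3.14, 3.14, 3.14].

## Interface

Orientations are given as a unit quaternion [x, y, z, w].
In Python, from workcell import get_state, cams, job gives the robot as it stands.
- The arm moves only by the shell command python3 -m pendant 'ROWS' [OPENING] [FORCE]. ROWS is JSON, a list of rows, each an object of numbers: "tx", "ty", "tz": the shift along the tool's x, y, z in m; "turn": the turn about the tool's z in degrees. A call has exactly 10 rows; each row shifts and turns the commanded pose from where the row before left it, along the tool's axes as they then stand; what a row does not reach is not made up. A row lasts 1/8 s, in which the tool goes at most 62.5 mm and 10.7 degrees, less where a joint would pass 70% of its speed; a pose out of reach is approached as far as the arm can. A call with a gripper value outside its range is refused whole. OPENING is the finger opening in m, from 0 to 0.0951, set as the call begins (- or left out, the last holds). The fingers move at their own pace and stop on an object; FORCE is the grip in N (left out, the last holds). Time passes only in rows, so rows that do not move let the fingers close, or fill a call up. It gives the time, the measured TCP pose, the force and the opening at its end, in the units of the state.
- get_state(): the state, without advancing time (a new reading comes with each control period).
- cams.camera(name): name is "scene" or "side" or "wrist"; returns a dict with "frame" (480x640x3 uint8, red, green, blue), "fovy" (degrees; the focal length in pixels is half the picture's height over the tangent of half this angle, whatever the lens; pixels are square), "cx", "cy" (the principal point, pixels), "R" (3x3) and "t" (3): a world point X has camera coordinates R X + t; the wrist camera has in their place "tool_from_camera" (4x4, takes a point from camera to tool coordinates, whose origin is the TCP and whose axes are the flange's). Camera axes: x right, y down, z forward; pixel columns grow to the right and rows downward; lengths in m; the calibration is good to about 2 mm. A picture is of the moment at which its call begins: read the wrist's pose just before it. There is no depth.
- job.close_job(): hands the job in, once; it reports no verdict.
The state is a dict: "time": time; "joints": joint angles; "joint_velocities": joint speeds; "effort": joint torques, N m; "position": TCP position; "tcp_rot": TCP orientation; "ft_force": force on the tool from outside, world axes, zero at the start; "moment": the same for the moment, N m; "width": opening from 0.0 (shut) to 1.0 (fully open).
Only numpy, scipy, OpenCV 4.12 (cv2) and the standard library are available. Lean on these libraries where they do the work, as an engineer would, in place of code of your own. Each camera call takes 0.05 s, during which the arm holds its last target.

## Task

The three burner caps of the table stove have just been put back after cleaning and one is not in its place. Press down on each cap with a fingertip for a moment, one after the other from your left to your right, to find the one that rocks; once all three have been tried, push that one sideways with the fingertip until it drops into its burner and lies flat like the others. Do not pick up any cap, leave the other things where they are, and finish with the hand clear.

Things in the scene. Friction and masses are not known exactly. Their poses are not given: they have to be found in the camera images.
- cap_a: one of three identical black steel burner caps (which lies where varies): flat disc 100 mm across, 9 mm thick, 0.3 kg, with a locating stub 20 mm across, 5 mm long, under its middle. Origin: centre of the disc's underside, 9 mm below its top; z up. The unseated one stands on its stub 9 to 12 mm off centre, 5 mm high, leaning up to 0.1 rad; pressed (2 to 5 N) 35 mm out it tips 2 mm or more on at least one of two opposite sides
- cap_b: one of three identical black steel burner caps (which lies where varies): flat disc 100 mm across, 9 mm thick, 0.3 kg, with a locating stub 20 mm across, 5 mm long, under its middle. Origin: centre of the disc's underside, 9 mm below its top; z up. The unseated one stands on its stub 9 to 12 mm off centre, 5 mm high, leaning up to 0.1 rad; pressed (2 to 5 N) 35 mm out it tips 2 mm or more on at least one of two opposite sides
- cap_c: one of three identical black steel burner caps (which lies where varies): flat disc 100 mm across, 9 mm thick, 0.3 kg, with a locating stub 20 mm across, 5 mm long, under its middle. Origin: centre of the disc's underside, 9 mm below its top; z up. The unseated one stands on its stub 9 to 12 mm off centre, 5 mm high, leaning up to 0.1 rad; pressed (2 to 5 N) 35 mm out it tips 2 mm or more on at least one of two opposite sides
- burner_left (a point): centre of the flat top of the stove's left (+y) burner head, left and right as the robot sees them: 110 mm above the counter, 25 mm above the stove's top. A fixed aluminium ring 92 mm across with a 24 mm bore for the stub; the seated cap's underside rests on it. Stove-top things within 90 mm of it are at most 15 mm tall. Axes of the stove: x away from the robot, z up
- burner_middle (a point): centre of the flat top of the stove's middle burner head, left and right as the robot sees them: 110 mm above the counter, 25 mm above the stove's top. A fixed aluminium ring 92 mm across with a 24 mm bore for the stub; the seated cap's underside rests on it. Stove-top things within 90 mm of it are at most 15 mm tall. Axes of the stove: x away from the robot, z up
- burner_right (a point): centre of the flat top of the stove's right (-y) burner head, left and right as the robot sees them: 110 mm above the counter, 25 mm above the stove's top. A fixed aluminium ring 92 mm across with a 24 mm bore for the stub; the seated cap's underside rests on it. Stove-top things within 90 mm of it are at most 15 mm tall. Axes of the stove: x away from the robot, z up
- rice_box: red plastic rice box with its clip-on lid, 150 x 210 x 99 mm, on the counter left of the stove; origin under its centre. Not part of the job
- jar: glass jar with a twist cap, 80 mm across, 113 mm high, on the counter right of the stove; origin under its centre. Not part of the job
- bowl_1: small blue melamine bowl, 100 mm across, 45 mm high, on the back of the stove between the middle and right burners; origin under its centre. Not part of the job
- bowl_2: blue melamine bowl, 120 mm across, 55 mm high, on the back right corner of the stove; origin under its centre. Not part of the job
- soup_spoon: white ceramic soup spoon, 125 mm long, 52 mm wide, 20 mm high, on the back of the stove between the left and middle burners; origin under its bowl, handle to its -x. Not part of the job
- wok_spatula: steel wok spatula with wooden grip, 400 mm long, 100 mm wide, 28 mm high, on the counter right of the stove; origin under its middle, blade to its +x. Not part of the job
- pan_supports: stack of three round black cast pan supports taken off the stove, 215 mm across, 65 mm high, on the counter left of the stove; origin under its centre. Not part of the job
Things that resemble listed ones, but are neither listed nor needed, are in the scene too. What is shaped like the cap_b but red or turquoise is not meant.

How it is judged:
By the outcome, as a careful person would: the job done as asked, in the order asked, and still so for the second after the job is handed in, with the robot touching nothing.
It also fails if it takes over 72 s, if anything falls off the work surface, if the arm or the gripper's body presses on something with over 40 N, if the wrist force passes 120 N, or if a joint passes its speed limit or range.

## Working session

There is one attempt and no reset: what is moved stays moved. The work goes in short steps, Python scripts to look and compute and a shell command to move; the robot and the scene stay as the last step left them, time stands still between calls to the robot, and variables do not carry over. Pictures are saved under pics/ and viewed, and the job is handed in when it is done.

```bash
ls; mkdir -p pics; python3 - <<'E'
from workcell import get_state, cams, job
import cv2
print(get_state())
for n in ["scene","side","wrist"]:
    c=cams.camera(n)
    cv2.imwrite(f"pics/{n}0.png",c["frame"][:,:,::-1])
    print(n,{k:v for k,v in c.items() if k!="frame"})
E
```

```text
pics
{'time': 0.0, 'joints': array([-1.26562185e+00,  4.91572608e-01,  1.55948806e+00, -4.56514443e-06,
        1.09169641e+00, -1.05584807e-01]), 'joint_velocities': array([-8.41255114e-04,  2.22798542e-04,  2.64470817e-03,  1.33205287e-03,
       -3.85509246e-05, -8.86830438e-04]), 'effort': array([ 2.32571729e-04, -6.12649155e+01, -2.58181661e+01,  6.91829086e-02,
        4.82070073e-02, -9.98970881e-05]), 'position': array([ 0.24952413, -0.57277505,  0.23904033]), 'tcp_rot': array([ 9.78983251e-01,  2.03939833e-01, -6.00205926e-05, -5.79116974e-04]), 'ft_force': array([ 0.78151259, -0.16923795, -0.45579978]), 'moment': array([-0.01688086, -0.01991865, -0.05974826]), 'width': 1.0032995302865644}
scene {'fovy': 43.13024002565483, 'cx': 324.6645323621806, 'cy': 238.05995983170016, 'R': array([[-0.31091329,  0.95036852, -0.01151542],
       [ 0.80129011,  0.25558787, -0.54093345],
       [-0.51114292, -0.17741059, -0.84098656]]), 't': array([ 0.19066027, -0.32462443,  2.06335619])}
side {'fovy': 44.13584943840235, 'cx': 315.0850976828109, 'cy': 227.52789197545388, 'R': array([[ 0.95376136,  0.29991163,  0.01980616],
       [ 0.21312694, -0.62836575, -0.74815332],
       [-0.21193437,  0.71778095, -0.66323022]]), 't': array([-0.44921527, -0.07518916,  2.12543748])}
wrist {'fovy': 67.5616395087799, 'cx': 319.7201604733553, 'cy': 235.92743795580623, 'tool_from_camera': array([[ 4.57123171e-04, -9.70068647e-01, -2.42830415e-01,
         6.79313840e-02],
       [ 9.99999896e-01,  4.44825956e-04,  1.05470351e-04,
         2.99236583e-04],
       [ 5.70379086e-06, -2.42830438e-01,  9.70068749e-01,
        -1.44520794e-01],
       [ 0.00000000e+00,  0.00000000e+00,  0.00000000e+00,
         1.00000000e+00]])}
```

View pics/scene0.png

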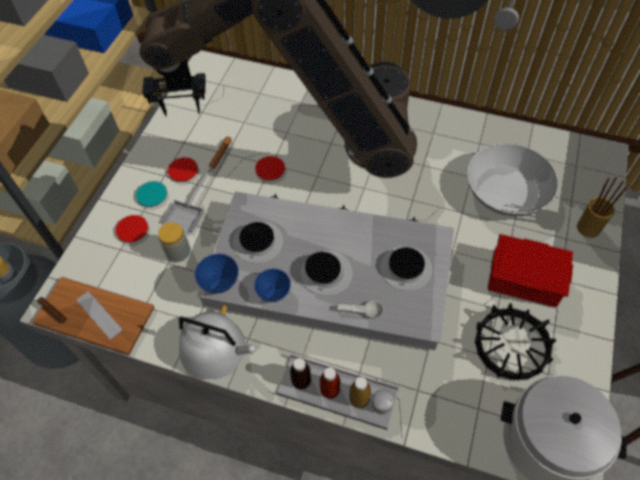

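View pics/side0.png

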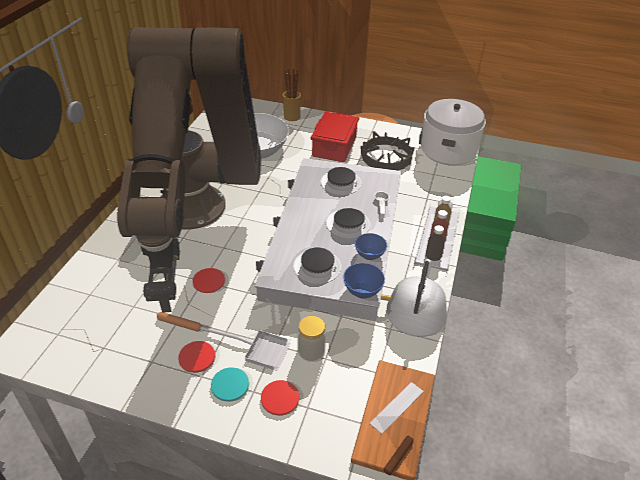

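View pics/wrist0.png

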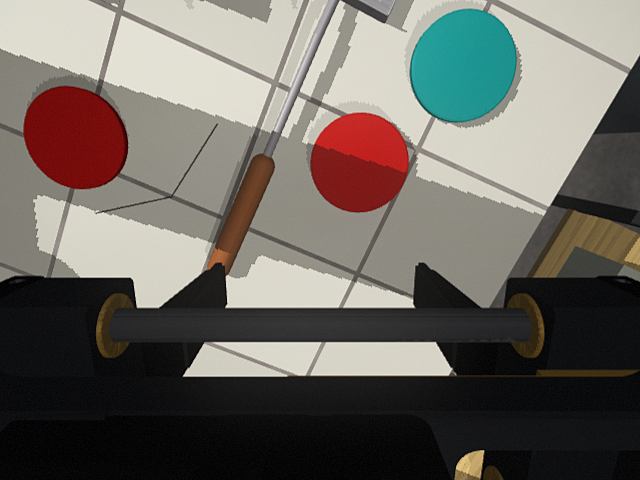

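The scene picture shows three black caps on the stove at (407,264), (323,268) and (257,236); the robot's left is on the right side of the picture. The red and turquoise discs lie on the counter and are decoys. I'll segment the caps and measure them next.

```bash
cat > h.py <<'E'
import numpy as np, cv2
from workcell import get_state, cams, job
from scipy.spatial.transform import Rotation as Rn
def grab(n):
    s=get_state(); c=cams.camera(n); c['f']=240/np.tan(np.radians(c['fovy']/2))
    if n=="wrist":
        T=np.eye(4); T[:3,:3]=Rn.from_quat(s['tcp_rot']).as_matrix(); T[:3,3]=s['position']
        M=np.linalg.inv(T@c['tool_from_camera']); c['R']=M[:3,:3]; c['t']=M[:3,3]
    return c
def proj(c,X):
    p=np.atleast_2d(X)@c['R'].T+c['t']; return p[:,:2]/p[:,2:]*c['f']+[c['cx'],c['cy']]
def ray(c,uv,z):
    uv=np.atleast_2d(uv); d=np.c_[(uv-[c['cx'],c['cy']])/c['f'],np.ones(len(uv))]@c['R']
    o=-c['R'].T@c['t']; return o+d*((z-o[2])/d[:,2])[:,None]
E
python3 - <<'E'
from h import *
seeds={"scene":[(407,264),(323,268),(257,236)],"side":[(341,178),(349,220),(318,260)]}
for n in ["scene","side"]:
    c=grab(n); g=c['frame'].max(2)
    for nm,(u,v) in zip("LMR",seeds[n]):
        print(n,nm,ray(c,(u,v),.119).round(4))
        crop=c['frame'][v-40:v+40,u-50:u+50,::-1]; cv2.imwrite(f"pics/{n}_{nm}.png",cv2.resize(crop,(500,400),interpolation=cv2.INTER_CUBIC))
import glob
out=np.vstack([np.hstack([cv2.resize(cv2.imread(f"pics/{n}_{k}.png"),(266,213)) for k in "LMR"]) for n in ["scene","side"]])
cv2.imwrite("pics/mont.png",out)
E
```

```text
scene L [[0.5089 0.2051 0.119 ]]
scene M [[ 0.5912 -0.0106  0.119 ]]
scene R [[ 0.5488 -0.2215  0.119 ]]
side L [[0.5052 0.186  0.119 ]]
side M [[ 0.5901 -0.0226  0.119 ]]
side R [[ 0.5497 -0.229   0.119 ]]
```

View pics/mont.png

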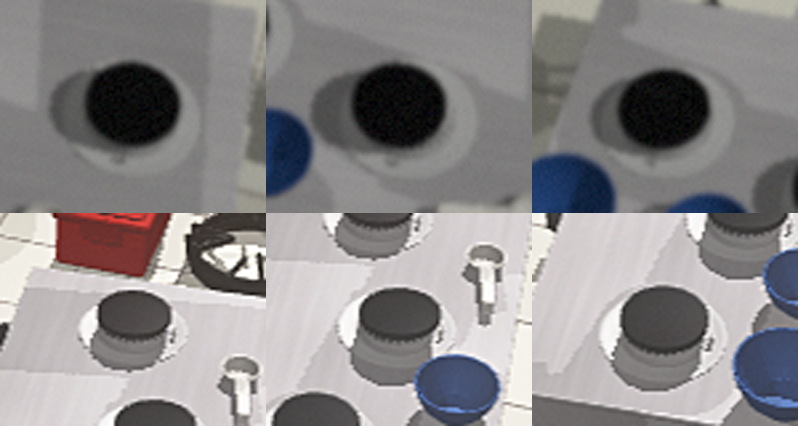

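```bash
python3 -m pendant '[{"tx":0.044,"ty":-0.041},{"tx":0.045,"ty":-0.042},{"tx":0.045,"ty":-0.042},{"tx":0.045,"ty":-0.042},{"tx":0.045,"ty":-0.042},{"tx":0.045,"ty":-0.042},{"tx":0.045,"ty":-0.042},{"tx":0.045,"ty":-0.042},{"turn":10},{"turn":10}]' 0 20
python3 - <<'E'
from h import *
s=get_state();print(s['position'],Rn.from_quat(s['tcp_rot']).as_euler('xyz',degrees=True),s['width'],s['ft_force'],s['joints'])
c=grab("wrist"); cv2.imwrite("pics/w1.png",c['frame'][:,:,::-1])
E
```

```text
[ 0.24959471 -0.5729137   0.23938982] [-1.79975861e+02 -1.29563842e-03  2.35401182e+01] 1.0003141720602153 [ 0.14377863 -0.05782536  0.3833706 ] [-1.26557346e+00  4.91204212e-01  1.55913802e+00 -2.47163122e-05
  1.09167177e+00 -1.05618305e-01]validation failed for argument at $[0]...
```

View pics/w1.png

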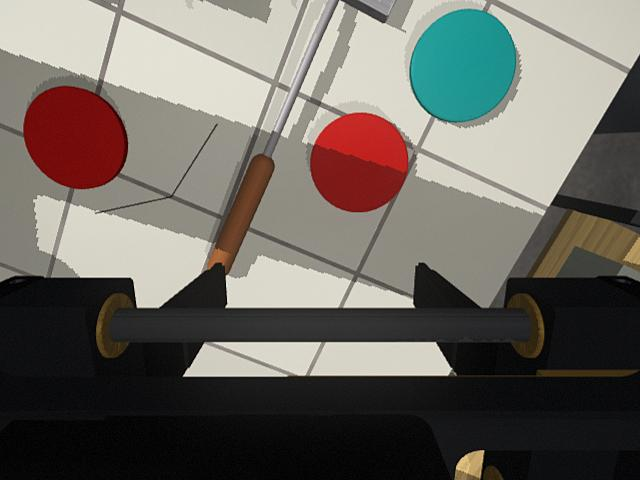

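```bash
python3 -m pendant '[{"tx":0.044,"ty":-0.041,"tz":0,"turn":0},{"tx":0.045,"ty":-0.042,"tz":0,"turn":0},{"tx":0.045,"ty":-0.042,"tz":0,"turn":0},{"tx":0.045,"ty":-0.042,"tz":0,"turn":0},{"tx":0.045,"ty":-0.042,"tz":0,"turn":0},{"tx":0.045,"ty":-0.042,"tz":0,"turn":0},{"tx":0.045,"ty":-0.042,"tz":0,"turn":0},{"tx":0.045,"ty":-0.042,"tz":0,"turn":0},{"tx":0,"ty":0,"tz":0,"turn":10},{"tx":0,"ty":0,"tz":0,"turn":10}]' 0 20
python3 - <<'E'
from h import *
s=get_state();print(s['position'],Rn.from_quat(s['tcp_rot']).as_euler('xyz',degrees=True),s['width'],s['ft_force'],s['joints'])
c=grab("wrist"); cv2.imwrite("pics/w1.png",c['frame'][:,:,::-1])
E
```

```text
time: 1.55
position: [0.4452, -0.1215, 0.2397]
tcp_rot: [1.0, 0.029, 0.0, 0.0]
ft_force: [0.2, 1.2, 0.5]
width: 0.023
[ 0.44524417 -0.1214806   0.23969686] [ 1.79990600e+02 -7.51918531e-03  3.34064785e+00] 0.023095411884505642 [0.18308461 1.21574463 0.46926042] [-4.09589233e-01  2.59161403e-01  1.94286352e+00 -1.08083964e-04
  9.39376605e-01  1.10296559e+00]
```

View pics/w1.png

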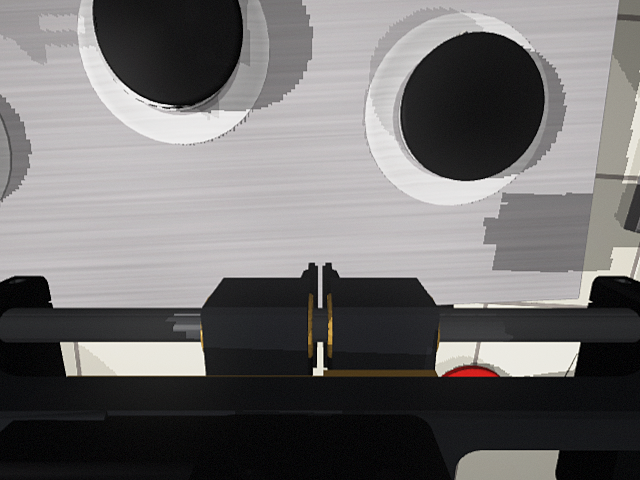

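```bash
python3 -m pendant '[{"tx":0,"ty":0,"tz":0,"turn":3.4},{"tx":0.005,"ty":-0.026,"tz":0,"turn":0},{"tx":0.005,"ty":-0.026,"tz":0,"turn":0},{"tx":0.005,"ty":-0.026,"tz":0,"turn":0},{"tx":0.005,"ty":-0.026,"tz":0,"turn":0},{"tx":0.005,"ty":-0.026,"tz":0,"turn":0},{"tx":0.005,"ty":-0.026,"tz":0,"turn":0},{"tx":0,"ty":-0.026,"tz":0,"turn":0},{"tx":0,"ty":-0.026,"tz":0,"turn":0},{"tx":0,"ty":0,"tz":0,"turn":0}]' 
python3 - <<'E'
from h import *
s=get_state();print(s['position'],Rn.from_quat(s['tcp_rot']).as_euler('xyz',degrees=True))
c=grab("wrist"); cv2.imwrite("pics/w2.png",c['frame'][:,:,::-1])
import pickle; pickle.dump(c,open("w2.pkl","wb"))
E
```

```text
time: 2.85
position: [0.4744, 0.0864, 0.2396]
tcp_rot: [1.0, 0.003, 0.0, 0.0]
ft_force: [-0.3, 0.2, -0.2]
width: 0.008
[0.47435025 0.08643729 0.23959687] [ 1.79995844e+02 -1.47931989e-03  3.81840909e-01]
```

View pics/w2.png

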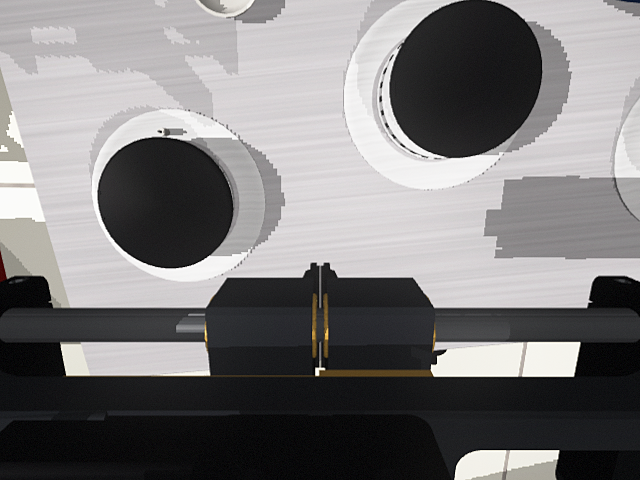

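The middle cap at about (467,78) shows the burner's teeth on its lower left edge at (400,120), so it looks like the unseated one. The left cap at (165,202) looks centred. I'll measure both.

```bash
cat >> h.py <<'E'
def capfit(c,uv,thr=55):
    g=c['frame'].max(2).astype(np.uint8); m=(cv2.GaussianBlur(g,(3,3),0)<thr).astype(np.uint8)
    m[262:]=0 if c.get('wr',False) else m[262:]
    n,l,st,_=cv2.connectedComponentsWithStats(m); k=l[uv[1],uv[0]]
    cs,_=cv2.findContours((l==k).astype(np.uint8),cv2.RETR_EXTERNAL,cv2.CHAIN_APPROX_NONE)
    p=max(cs,key=len)[:,0,:].astype(float); return p
def circ(P):
    A=np.c_[2*P[:,:2],np.ones(len(P))]; s=np.linalg.lstsq(A,(P[:,:2]**2).sum(1),rcond=None)[0]
    r=np.sqrt(s[2]+s[0]**2+s[1]**2); res=np.linalg.norm(P[:,:2]-s[:2],axis=1)-r
    return s[:2],r,res.std()
E
python3 - <<'E'
from h import *
import pickle
c=pickle.load(open("w2.pkl","rb"))
for nm,uv in dict(L=(165,202),M=(467,78)).items():
    p=capfit(c,uv); q=p[(p[:,1]>2)&(p[:,1]<478)]
    for z in (.119,.124): 
        ce,r,e=circ(ray(c,q,z)); print(nm,z,ce.round(4),r.round(4),e.round(4))
    ell=cv2.fitEllipse(q.astype(np.float32)); print(ell)
for n,ss in {"scene":[(407,264),(323,268),(257,236)],"side":[(341,178),(349,220),(318,260)]}.items():
    c=grab(n)
    for nm,(u,v) in zip("LMR",ss):
        p=capfit(c,(u,v),45 if n=="scene" else 90); print(n,nm,len(p),p.min(0),p.max(0),[x.round(4) for x in circ(ray(c,p,.119))])
E
cat > /dev/null; python3 -c "
import cv2;i=cv2.imread('pics/w2.png');cv2.imwrite('pics/w2c.png',cv2.resize(i[0:200,330:590],(780,600)))"
```

```text
L 0.119 [0.4992 0.2013] 0.0489 0.0005
L 0.124 [0.5    0.1991] 0.048 0.0005
((165.2295684814453, 201.85650634765625), (124.93646240234375, 137.12098693847656), 125.20298767089844)
M 0.119 [ 0.586  -0.0134] 0.0506 0.0008
M 0.124 [ 0.5852 -0.0115] 0.0496 0.0008
((465.9216613769531, 78.20343780517578), (142.60244750976562, 162.8517608642578), 37.328495025634766)
scene L 90 [390. 248.] [423. 278.] [array([0.506 , 0.2019]), np.float64(0.0458), np.float64(0.0012)]
scene M 89 [306. 253.] [339. 282.] [array([ 0.5897, -0.0133]), np.float64(0.0458), np.float64(0.0013)]
scene R 86 [240. 223.] [272. 251.] [array([ 0.5508, -0.2237]), np.float64(0.0463), np.float64(0.0011)]
side L 4196 [0. 0.] [369. 324.] [array([-0.2523,  0.6153]), np.float64(0.763), np.float64(0.3095)]
side M 70 [335. 209.] [363. 227.] [array([ 0.5865, -0.0131]), np.float64(0.0462), np.float64(0.0016)]
side R 81 [301. 248.] [332. 272.] [array([ 0.5461, -0.2294]), np.float64(0.0491), np.float64(0.0021)]
```

View pics/w2c.png

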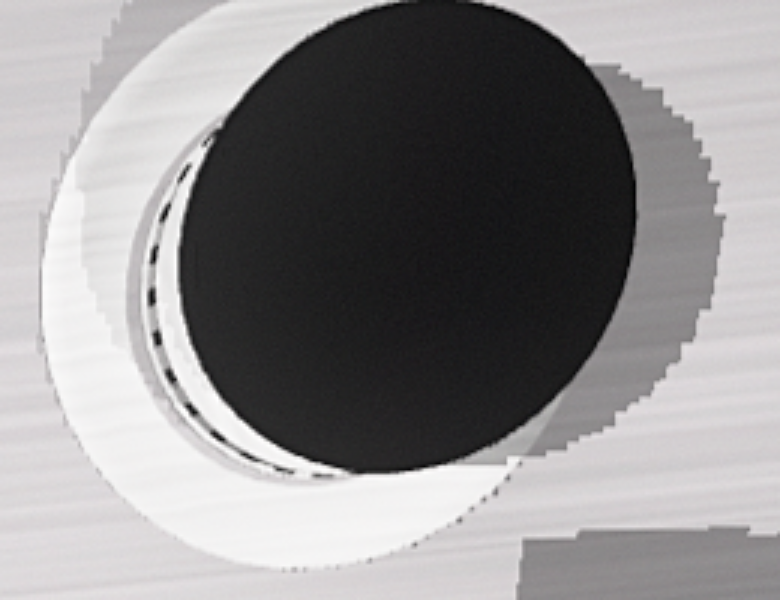

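```bash
python3 - <<'E'
from h import *
import pickle
from scipy.optimize import least_squares
c=pickle.load(open("w2.pkl","rb"))
d=np.array([(210,137),(184,176),(165,215),(155,255),(151,295),(156,338),(170,374),(191,407),(217,434),(248,456),(284,470)])/3.+[330,0]
for z in (.104,.107,.110):
    P=ray(c,d,z); f=circ(P); 
    s=least_squares(lambda x:np.linalg.norm(P[:,:2]-x,axis=1)-.046,[.58,0]); print(z,f,s.x.round(4),np.abs(s.fun).max().round(4))
# dishes by hand from view: L and M edge points
g=c['frame'].min(2)
v=cv2.resize(c['frame'][100:290,80:300,::-1],(660,570)); cv2.imwrite("pics/w2d.png",v)
E
```

```text
0.104 (array([ 0.58037277, -0.00398376]), np.float64(0.04627935509813314), np.float64(0.000202181224430415)) [ 0.5803 -0.0037] 0.0003
0.107 (array([ 0.57996593, -0.0030128 ]), np.float64(0.045783715755946135), np.float64(0.00020001591834806676)) [ 0.58   -0.0033] 0.0004
0.11 (array([ 0.57955909, -0.00204185]), np.float64(0.04528807641374756), np.float64(0.00019785061226576292)) [ 0.5798 -0.0029] 0.0005
```

View pics/w2d.png

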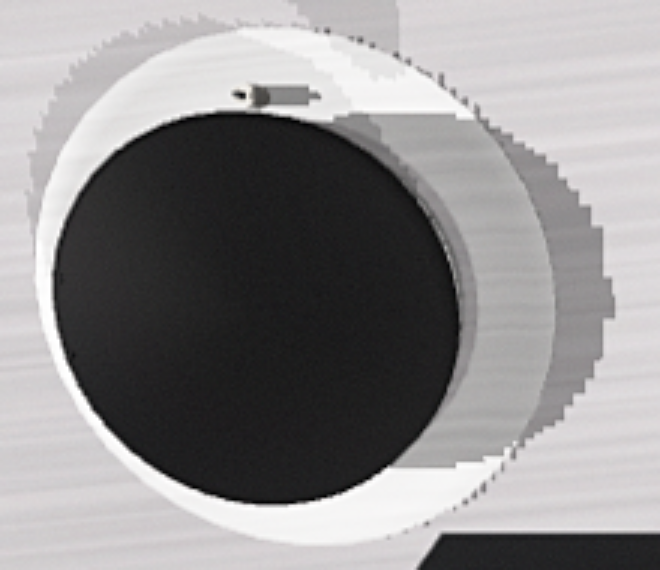

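Measured: the middle burner is at about (0.580, -0.003). Its cap centre is at about (0.5855, -0.012), which is 10.3 mm off and fits the 9–12 mm given. The left cap is at (0.499, 0.201). I'll press the left cap first, on its +y side.

```bash
python3 -m pendant '[{"tx":0.007,"ty":-0.038,"tz":0,"turn":0.3},{"tx":0.007,"ty":-0.038,"tz":0,"turn":0},{"tx":0.007,"ty":-0.038,"tz":0,"turn":0},{"tx":0.004,"ty":-0.036,"tz":0.01,"turn":0},{"tx":0,"ty":0,"tz":0.025,"turn":0},{"tx":0,"ty":0,"tz":0.025,"turn":0},{"tx":0,"ty":0,"tz":0.02,"turn":0},{"tx":0,"ty":0,"tz":0.01,"turn":0},{"tx":0,"ty":0,"tz":0.003,"turn":0},{"tx":0,"ty":0,"tz":0,"turn":0}]'
```

```text
time: 4.25
position: [0.5, 0.2353, 0.147]
tcp_rot: [1.0, -0.002, 0.0, -0.0]
ft_force: [0.8, 0.3, -0.1]
width: 0.004
```

```bash
python3 -m pendant '[{"tx":0,"ty":0,"tz":0.001,"turn":0},{"tx":0,"ty":0,"tz":0.001,"turn":0},{"tx":0,"ty":0,"tz":0.0005,"turn":0},{"tx":0,"ty":0,"tz":0.0005,"turn":0},{"tx":0,"ty":0,"tz":0.0003,"turn":0},{"tx":0,"ty":0,"tz":0.0002,"turn":0},{"tx":0,"ty":0,"tz":0,"turn":0},{"tx":0,"ty":0,"tz":0,"turn":0},{"tx":0,"ty":0,"tz":0,"turn":0},{"tx":0,"ty":0,"tz":0,"turn":0}]'
```

```text
time: 5.5
position: [0.4998, 0.2356, 0.1443]
tcp_rot: [1.0, -0.001, 0.0, -0.0]
ft_force: [-3.3, -2.2, 13.4]
width: 0.004
```

Contact at TCP z 0.1443 with 13 N, and the cap is firm there. Next I lift off slightly and press the opposite side more lightly.

```bash
python3 -m pendant '[{"tx":0,"ty":0,"tz":-0.005,"turn":0},{"tx":0,"ty":0.035,"tz":0,"turn":0},{"tx":0,"ty":0.035,"tz":0,"turn":0},{"tx":0,"ty":0,"tz":0,"turn":0},{"tx":0,"ty":0,"tz":0.0033,"turn":0},{"tx":0,"ty":0,"tz":0.0006,"turn":0},{"tx":0,"ty":0,"tz":0.0004,"turn":0},{"tx":0,"ty":0,"tz":0.0003,"turn":0},{"tx":0,"ty":0,"tz":0,"turn":0},{"tx":0,"ty":0,"tz":0,"turn":0}]'
```

```text
time: 6.75
position: [0.4996, 0.166, 0.1443]
tcp_rot: [1.0, -0.001, 0.0, 0.0]
ft_force: [-2.8, -4.3, 12.6]
width: 0.004
```

The left cap is at the same height under the same load on both sides (0.1443 m, 13 N), so it doesn't rock. Next is the middle cap, starting with the side nearer the burner's centre.

```bash
python3 -m pendant '[{"tx":0,"ty":0,"tz":-0.01,"turn":0},{"tx":0,"ty":0,"tz":-0.01,"turn":0},{"tx":0.017,"ty":0.037,"tz":0,"turn":0},{"tx":0.017,"ty":0.037,"tz":0,"turn":0},{"tx":0.017,"ty":0.037,"tz":0,"turn":0},{"tx":0.016,"ty":0.037,"tz":0,"turn":0},{"tx":0,"ty":0,"tz":0.005,"turn":0},{"tx":0,"ty":0,"tz":0.004,"turn":0},{"tx":0,"ty":0,"tz":0.003,"turn":0},{"tx":0,"ty":0,"tz":0,"turn":0}]'
```

```text
time: 8.0
position: [0.5658, 0.0181, 0.1514]
tcp_rot: [1.0, -0.001, -0.0, 0.0]
ft_force: [0.4, 0.0, 0.0]
width: 0.003
```

```bash
python3 -m pendant '[{"tx":0,"ty":0,"tz":0.0006,"turn":0},{"tx":0,"ty":0,"tz":0.0006,"turn":0},{"tx":0,"ty":0,"tz":0.0006,"turn":0},{"tx":0,"ty":0,"tz":0.0006,"turn":0},{"tx":0,"ty":0,"tz":0.0004,"turn":0},{"tx":0,"ty":0,"tz":0.0004,"turn":0},{"tx":0,"ty":0,"tz":0,"turn":0},{"tx":0,"ty":0,"tz":0,"turn":0},{"tx":0,"ty":0,"tz":0,"turn":0},{"tx":0,"ty":0,"tz":0,"turn":0}]'; python3 -c "
from h import *
print(get_state()['ft_force'],get_state()['position'])"
```

```text
time: 9.25
position: [0.5661, 0.0173, 0.1483]
tcp_rot: [1.0, -0.001, 0.0, 0.0]
ft_force: [-0.8, -0.3, -0.5]
width: 0.004
[-0.7742033  -0.31600409 -0.49929013] [0.56610022 0.0173246  0.14833623]
```

```bash
python3 -m pendant '[{"tx":0,"ty":0,"tz":0.0005,"turn":0},{"tx":0,"ty":0,"tz":0.0005,"turn":0},{"tx":0,"ty":0,"tz":0.0005,"turn":0},{"tx":0,"ty":0,"tz":0.0005,"turn":0},{"tx":0,"ty":0,"tz":0.0003,"turn":0},{"tx":0,"ty":0,"tz":0.0002,"turn":0},{"tx":0,"ty":0,"tz":0,"turn":0},{"tx":0,"ty":0,"tz":0,"turn":0},{"tx":0,"ty":0,"tz":0,"turn":0},{"tx":0,"ty":0,"tz":0,"turn":0}]'; python3 -c "
from h import *
print(get_state()['ft_force'],get_state()['position'])"
```

```text
time: 10.5
position: [0.5662, 0.0173, 0.1461]
tcp_rot: [1.0, -0.001, 0.0, 0.0]
ft_force: [-1.8, -0.1, 5.4]
width: 0.006
[-1.80500561 -0.09879687  5.37752736] [0.56617285 0.01733245 0.14610727]
```

Contact on this side is at TCP z 0.146, which is 2 mm above the seated height, with 5 N. Now the opposite side.

```bash
python3 -m pendant '[{"tx":0,"ty":0,"tz":-0.007,"turn":0},{"tx":0,"ty":0,"tz":-0.007,"turn":0},{"tx":0.013,"ty":0.02,"tz":0,"turn":0},{"tx":0.013,"ty":0.02,"tz":0,"turn":0},{"tx":0.012,"ty":0.019,"tz":0,"turn":0},{"tx":0,"ty":0,"tz":0.003,"turn":0},{"tx":0,"ty":0,"tz":0.001,"turn":0},{"tx":0,"ty":0,"tz":0.001,"turn":0},{"tx":0,"ty":0,"tz":0.001,"turn":0},{"tx":0,"ty":0,"tz":0,"turn":0}]'; python3 -c "
from h import *
print(get_state()['ft_force'],get_state()['position'])"
```

```text
time: 11.75
position: [0.6038, -0.0415, 0.1538]
tcp_rot: [1.0, -0.001, -0.0, 0.0]
ft_force: [-0.2, -0.1, 0.1]
width: 0.003
[-0.22344777 -0.14472525  0.0902985 ] [ 0.60382443 -0.0414734   0.1538457 ]
```

```bash
python3 -m pendant '[{"tx":0,"ty":0,"tz":0.0006,"turn":0},{"tx":0,"ty":0,"tz":0.0006,"turn":0},{"tx":0,"ty":0,"tz":0.0006,"turn":0},{"tx":0,"ty":0,"tz":0.0006,"turn":0},{"tx":0,"ty":0,"tz":0.0003,"turn":0},{"tx":0,"ty":0,"tz":0.0003,"turn":0},{"tx":0,"ty":0,"tz":0,"turn":0},{"tx":0,"ty":0,"tz":0,"turn":0},{"tx":0,"ty":0,"tz":0,"turn":0},{"tx":0,"ty":0,"tz":0,"turn":0}]'; python3 -c "
from h import *
print(get_state()['ft_force'],get_state()['position'])"
```

```text
time: 13.0
position: [0.6039, -0.0418, 0.1508]
tcp_rot: [1.0, -0.001, 0.0, 0.0]
ft_force: [0.4, -0.4, 0.4]
width: 0.004
[ 0.44703233 -0.41090411  0.35419882] [ 0.60391403 -0.04178141  0.15082029]
```

```bash
python3 -m pendant '[{"tx":0,"ty":0,"tz":0.0006,"turn":0},{"tx":0,"ty":0,"tz":0.0006,"turn":0},{"tx":0,"ty":0,"tz":0.0006,"turn":0},{"tx":0,"ty":0,"tz":0.0006,"turn":0},{"tx":0,"ty":0,"tz":0.0003,"turn":0},{"tx":0,"ty":0,"tz":0.0003,"turn":0},{"tx":0,"ty":0,"tz":0,"turn":0},{"tx":0,"ty":0,"tz":0,"turn":0},{"tx":0,"ty":0,"tz":0,"turn":0},{"tx":0,"ty":0,"tz":0,"turn":0}]'; python3 -c "
from h import *
print(get_state()['ft_force'],get_state()['position'])
c=grab('side'); cv2.imwrite('pics/s2.png',cv2.resize(c['frame'][150:290,270:420,::-1],(642,600),interpolation=cv2.INTER_CUBIC))"
```

```text
time: 14.25
position: [0.6039, -0.0418, 0.1478]
tcp_rot: [1.0, -0.001, 0.0, 0.0]
ft_force: [1.4, -1.0, 2.4]
width: 0.005
[ 1.35516975 -0.97995015  2.36252171] [ 0.6039388  -0.04179689  0.14784807]
```

View pics/s2.png

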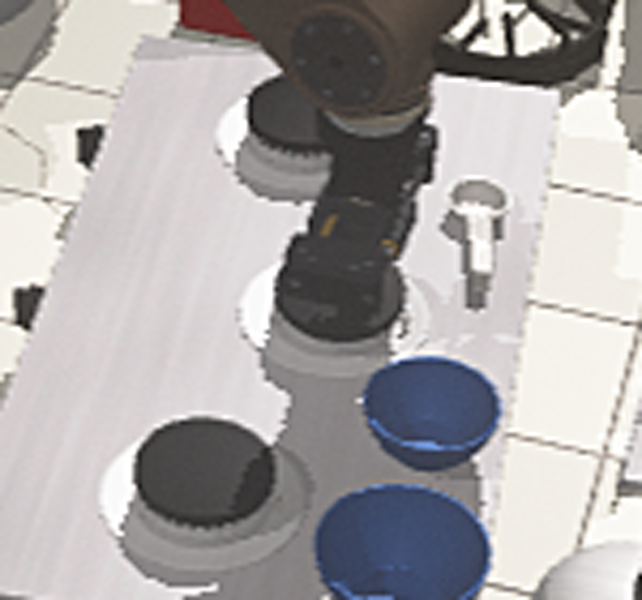

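```bash
python3 -m pendant '[{"tx":0,"ty":0,"tz":0.0005,"turn":0},{"tx":0,"ty":0,"tz":0.0005,"turn":0},{"tx":0,"ty":0,"tz":0.0005,"turn":0},{"tx":0,"ty":0,"tz":0.0005,"turn":0},{"tx":0,"ty":0,"tz":0,"turn":0},{"tx":0,"ty":0,"tz":0,"turn":0},{"tx":0,"ty":0,"tz":0,"turn":0},{"tx":0,"ty":0,"tz":0,"turn":0},{"tx":0,"ty":0,"tz":0,"turn":0},{"tx":0,"ty":0,"tz":0,"turn":0}]'; python3 -c "
from h import *
print(get_state()['ft_force'],get_state()['position'])"
```

```text
time: 15.55
position: [0.6039, -0.0418, 0.1459]
tcp_rot: [1.0, -0.001, 0.0, 0.0]
ft_force: [1.1, -3.3, 2.8]
width: 0.005
[ 1.1214427  -3.28345345  2.76467787] [ 0.60392931 -0.04181536  0.14585094]
```

The middle cap gives way more than 2 mm at about 2.5 N, so it is the one that rocks. Next I locate the right cap from the first overhead picture.

```bash
python3 - <<'E'
from h import *
c=cams.camera("wrist"); c['f']=240/np.tan(np.radians(c['fovy']/2))
T=np.eye(4); T[:3,:3]=Rn.from_euler('xyz',[179.9906,-.0075,3.3406],degrees=True).as_matrix(); T[:3,3]=[.44524,-.12148,.2397]
M=np.linalg.inv(T@c['tool_from_camera']); c['R']=M[:3,:3]; c['t']=M[:3,3]
c['frame']=cv2.imread("pics/w1.png")[:,:,::-1]
for uv in [(472,105),(167,50)]:
    p=capfit(c,uv); q=p[p[:,1]>2]; print(circ(ray(c,q,.119)))
E
```

```text
(array([ 0.54425863, -0.22279262]), np.float64(0.0490028643008426), np.float64(0.00042887582711771666))
(array([ 0.58399269, -0.01310685]), np.float64(0.04878757974616981), np.float64(0.0005083372176810141))
```

```bash
python3 -m pendant '[{"tx":0,"ty":0,"tz":-0.012,"turn":0},{"tx":0,"ty":0,"tz":-0.012,"turn":0},{"tx":-0.015,"ty":0.0365,"tz":0,"turn":0},{"tx":-0.015,"ty":0.0365,"tz":0,"turn":0},{"tx":-0.015,"ty":0.0365,"tz":0,"turn":0},{"tx":-0.015,"ty":0.0365,"tz":0,"turn":0},{"tx":0,"ty":0,"tz":0.01,"turn":0},{"tx":0,"ty":0,"tz":0.01,"turn":0},{"tx":0,"ty":0,"tz":0.003,"turn":0},{"tx":0,"ty":0,"tz":0,"turn":0}]'
```

```text
time: 16.85
position: [0.5437, -0.1868, 0.1465]
tcp_rot: [1.0, -0.001, -0.0, -0.0]
ft_force: [-0.5, -0.2, 0.4]
width: 0.002
```

```bash
python3 -m pendant '[{"tx":0,"ty":0,"tz":0.001,"turn":0},{"tx":0,"ty":0,"tz":0.0004,"turn":0},{"tx":0,"ty":0,"tz":0.0003,"turn":0},{"tx":0,"ty":0,"tz":0.0003,"turn":0},{"tx":0,"ty":0,"tz":0.0003,"turn":0},{"tx":0,"ty":0,"tz":0,"turn":0},{"tx":0,"ty":0,"tz":0,"turn":0},{"tx":0,"ty":0,"tz":0,"turn":0},{"tx":0,"ty":0,"tz":0,"turn":0},{"tx":0,"ty":0,"tz":0,"turn":0}]'
```

```text
time: 18.1
position: [0.5435, -0.1876, 0.1445]
tcp_rot: [1.0, -0.001, -0.0, 0.0]
ft_force: [-0.2, -0.4, -0.4]
width: 0.005
```

```bash
python3 -m pendant '[{"tx":0,"ty":0,"tz":0.0001,"turn":0},{"tx":0,"ty":0,"tz":0.0001,"turn":0},{"tx":0,"ty":0,"tz":0.0001,"turn":0},{"tx":0,"ty":0,"tz":0.0001,"turn":0},{"tx":0,"ty":0,"tz":0.0001,"turn":0},{"tx":0,"ty":0,"tz":0.0001,"turn":0},{"tx":0,"ty":0,"tz":0,"turn":0},{"tx":0,"ty":0,"tz":0,"turn":0},{"tx":0,"ty":0,"tz":0,"turn":0},{"tx":0,"ty":0,"tz":0,"turn":0}]'
```

```text
time: 19.35
position: [0.5435, -0.1876, 0.1443]
tcp_rot: [1.0, -0.001, 0.0, 0.0]
ft_force: [-1.9, 1.1, 6.2]
width: 0.003
```

```bash
python3 -m pendant '[{"tx":0,"ty":0,"tz":-0.005,"turn":0},{"tx":0,"ty":0.035,"tz":0,"turn":0},{"tx":0,"ty":0.035,"tz":0,"turn":0},{"tx":0,"ty":0,"tz":0,"turn":0},{"tx":0,"ty":0,"tz":0.0038,"turn":0},{"tx":0,"ty":0,"tz":0.0005,"turn":0},{"tx":0,"ty":0,"tz":0.0004,"turn":0},{"tx":0,"ty":0,"tz":0.0003,"turn":0},{"tx":0,"ty":0,"tz":0,"turn":0},{"tx":0,"ty":0,"tz":0,"turn":0}]'
```

```text
time: 20.6
position: [0.5433, -0.2569, 0.1443]
tcp_rot: [1.0, -0.001, -0.0, -0.0]
ft_force: [-2.2, 4.5, 4.4]
width: 0.006
```

The right cap is firm, at the same 0.1443 m on both sides (6 N and 4 N). All three are tried, so I lift, turn the tool in line with the push and look at the middle cap again.

```bash
python3 -m pendant '[{"tx":0,"ty":0,"tz":-0.048,"turn":0},{"tx":0,"ty":0,"tz":-0.048,"turn":0},{"tx":-0.012,"ty":-0.036,"tz":0,"turn":0},{"tx":-0.012,"ty":-0.036,"tz":0,"turn":0},{"tx":-0.012,"ty":-0.036,"tz":0,"turn":0},{"tx":-0.012,"ty":-0.036,"tz":0,"turn":0},{"tx":-0.012,"ty":-0.036,"tz":0,"turn":-10.5},{"tx":0,"ty":0,"tz":0,"turn":-10.5},{"tx":0,"ty":0,"tz":0,"turn":-10.5},{"tx":0,"ty":0,"tz":0,"turn":0}]'
python3 - <<'E'
from h import *
import pickle
s=get_state();print(s['position'],Rn.from_quat(s['tcp_rot']).as_euler('xyz',degrees=True))
c=grab("wrist"); cv2.imwrite("pics/w3.png",c['frame'][:,:,::-1])
pickle.dump(c,open("w3.pkl","wb"))
E
```

```text
time: 21.85
position: [0.4839, -0.0772, 0.24]
tcp_rot: [0.963, 0.27, 0.0, 0.0]
ft_force: [-0.1, -0.2, -0.6]
width: 0.006
[ 0.48385301 -0.07720575  0.24002765] [ 1.79973455e+02 -1.33361940e-02  3.12944257e+01]
```

View pics/w3.png

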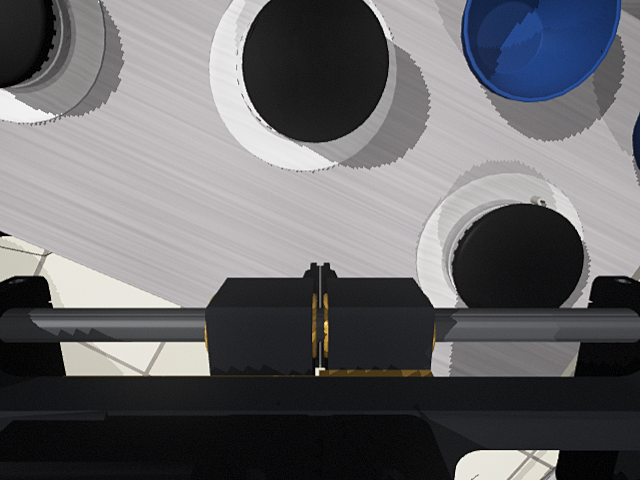

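The picture shows the middle cap at (315,65), the small bowl to its right with its edge at (463,40), and the burner's left edge showing at about (240,70).

```bash
python3 - <<'E'
from h import *
import pickle
c=pickle.load(open("w3.pkl","rb"))
p=capfit(c,(315,65)); q=p[p[:,1]>2]
for z in (.119,.122,.124): print(z,circ(ray(c,q,z)))
hsv=cv2.cvtColor(c['frame'],cv2.COLOR_RGB2HSV); m=((hsv[...,0]>100)&(hsv[...,0]<125)&(hsv[...,1]>120)).astype(np.uint8)
cs,_=cv2.findContours(m,cv2.RETR_EXTERNAL,cv2.CHAIN_APPROX_NONE); b=[k for k in cs if len(k)>150]
for k in b:
    k=k[:,0,:].astype(float); k=k[(k[:,1]>2)&(k[:,0]<630)]; print("bowl",circ(ray(c,k,.130)))
cv2.imwrite("pics/w3c.png",cv2.resize(c['frame'][0:180,200:440,::-1],(800,600),interpolation=cv2.INTER_CUBIC))
E
```

```text
0.119 (array([ 0.58566649, -0.01209215]), np.float64(0.04934924748919569), np.float64(0.0003495816872965977))
0.122 (array([ 0.58517281, -0.01243192]), np.float64(0.048791763151205064), np.float64(0.0003456325629343938))
0.124 (array([ 0.58484368, -0.01265844]), np.float64(0.04842010692587749), np.float64(0.00034299981335959585))
bowl (array([ 0.68199817, -0.12105443]), np.float64(0.049730671536380174), np.float64(0.00048584919725830784))
```

View pics/w3c.png

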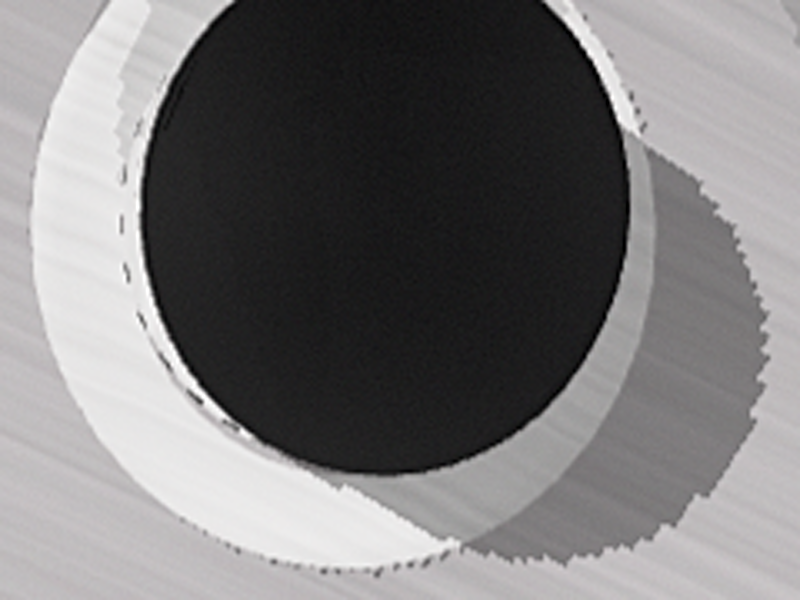

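```bash
python3 - <<'E'
from h import *
import pickle
from scipy.optimize import least_squares
c=pickle.load(open("w3.pkl","rb"))
d=np.array([(138,125),(124,175),(121,222),(126,272),(141,320),(165,360),(195,398),(232,428)])/3.3333+[200,0]
for z in (.104,.107,.110):
    P=ray(c,d,z)
    s=least_squares(lambda x:np.linalg.norm(P[:,:2]-x,axis=1)-.046,[.58,0]); print(z,circ(P),s.x.round(4),np.abs(s.fun).max().round(4))
D=np.array([(95,45),(45,140),(31,225),(42,300),(72,390),(120,460),(190,520),(250,551),(320,569),(380,571),(455,545),(640,300),(655,220)])/3.3333+[200,0]
print("dish",[circ(ray(c,D,z)) for z in (.085,.090)])
E
```

```text
0.104 (array([ 0.5817555 , -0.00390635]), np.float64(0.048111156977294414), np.float64(0.00012707937569052716)) [ 0.58   -0.0023] 0.0005
0.107 (array([ 0.58133003, -0.00431548]), np.float64(0.04759671643248362), np.float64(0.000125720547772576)) [ 0.58   -0.0031] 0.0004
0.11 (array([ 0.58090456, -0.00472461]), np.float64(0.047082275887665594), np.float64(0.00012436171985461808)) [ 0.58   -0.0039] 0.0003
dish [(array([ 0.57960669, -0.00417632]), np.float64(0.07137905161186586), np.float64(0.0007468464054795765)), (array([ 0.57897841, -0.00481046]), np.float64(0.07018766907435323), np.float64(0.0007343808466692996))]
```

The burner centre is (0.580, -0.0035) from the ring and the dish alike, and the cap is 10.0 mm off along tool +y. I go down outside the cap's rim, about 28 mm from the bowl's rim before counting the finger's half-width, with the tip at 0.111.

```bash
python3 -m pendant '[{"tx":0.03,"ty":0.0165,"tz":0,"turn":0},{"tx":0.03,"ty":0.0165,"tz":0,"turn":0},{"tx":0.03,"ty":0.016,"tz":0,"turn":0},{"tx":0.03,"ty":0.016,"tz":0,"turn":0},{"tx":0,"ty":0,"tz":0.025,"turn":0},{"tx":0,"ty":0,"tz":0.025,"turn":0},{"tx":0,"ty":0,"tz":0.025,"turn":0},{"tx":0,"ty":0,"tz":0.02,"turn":0},{"tx":0,"ty":0,"tz":0.009,"turn":0},{"tx":0,"ty":0,"tz":0,"turn":0}]'
python3 - <<'E'
from h import *
s=get_state();print(s['position'],s['ft_force'])
a=np.radians(31.3); y=np.array([np.sin(a),-np.cos(a)]); x=np.array([np.cos(a),np.sin(a)]); d=s['position'][:2]-[.580,-.0035]; print("rel burner tool x,y",d@x,d@y)
c=grab("wrist"); cv2.imwrite("pics/w4.png",c['frame'][:,:,::-1])
c=grab("side"); cv2.imwrite("pics/s4.png",cv2.resize(c['frame'][150:290,270:420,::-1],(642,600),interpolation=cv2.INTER_CUBIC))
E
```

```text
time: 23.15
position: [0.6201, -0.0706, 0.1357]
tcp_rot: [0.963, 0.269, -0.0, -0.0]
ft_force: [-0.6, 0.5, -0.0]
width: 0.005
[ 0.62006768 -0.07060954  0.13567655] [-0.63952505  0.46351031 -0.02876506]
rel burner tool x,y -0.000628505549331057 0.07815826176474676
```

View pics/w4.png

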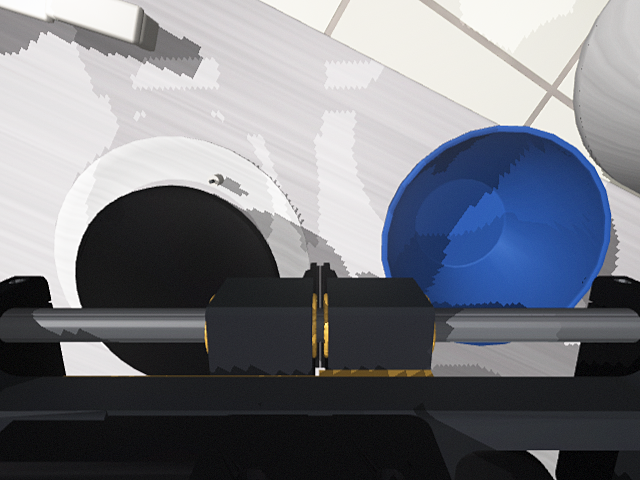

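View pics/s4.png

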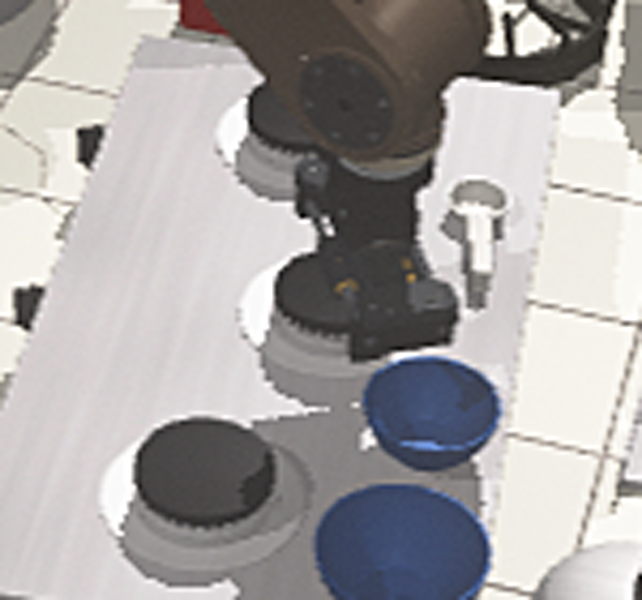

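The finger stands just beside the cap's rim and clear of the bowl. I push along tool -y.

```bash
python3 -m pendant '[{"tx":0,"ty":-0.0015,"tz":0,"turn":0},{"tx":0,"ty":-0.0015,"tz":0,"turn":0},{"tx":0,"ty":-0.0015,"tz":0,"turn":0},{"tx":0,"ty":-0.0015,"tz":0,"turn":0},{"tx":0,"ty":-0.0015,"tz":0,"turn":0},{"tx":0,"ty":-0.0015,"tz":0,"turn":0},{"tx":0,"ty":-0.0015,"tz":0,"turn":0},{"tx":0,"ty":-0.0015,"tz":0,"turn":0},{"tx":0,"ty":0,"tz":0,"turn":0},{"tx":0,"ty":0,"tz":0,"turn":0}]'
cat > chk.py <<'E'
from h import *
import sys
s=get_state();print(s['position'],s['ft_force'])
a=np.radians(31.3); y=np.array([np.sin(a),-np.cos(a)]); x=np.array([np.cos(a),np.sin(a)]); d=s['position'][:2]-[.580,-.0035]; print("rel burner tool x,y",d@x,d@y)
c=grab("wrist"); g=c['frame'].max(2)
p=capfit(c,(180,250)); q=p[(p[:,1]<255)&(p[:,0]<290)&(p[:,0]>2)]; r=circ(ray(c,q,.119)); e=r[0]-[.58,-.0035]; print(r,"cap rel burner",e@x,e@y)
cv2.imwrite("pics/%s.png"%sys.argv[1],c['frame'][:,:,::-1])
E
python3 chk.py w5
```

```text
time: 24.5
position: [0.6139, -0.0603, 0.1359]
tcp_rot: [0.963, 0.27, -0.0, 0.0]
ft_force: [0.2, -0.8, -0.9]
width: 0.005
[ 0.61386848 -0.06029898  0.13591909] [ 0.24961615 -0.82205709 -0.86190804]
rel burner tool x,y -0.000568932479381624 0.06612771045835703
(array([ 0.58614316, -0.01134775]), np.float64(0.048680604781964384), np.float64(0.00017862807116206036)) cap rel burner 0.0011720236130748317 0.009897069034130627
```

View pics/w5.png

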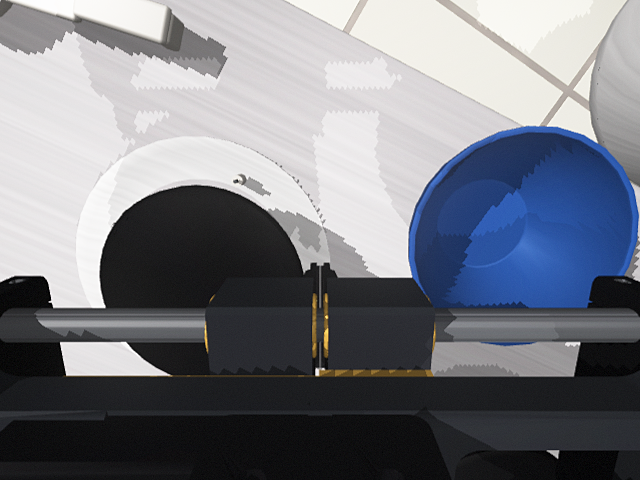

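```bash
python3 -m pendant '[{"tx":0,"ty":-0.001,"tz":0,"turn":0},{"tx":0,"ty":-0.001,"tz":0,"turn":0},{"tx":0,"ty":-0.001,"tz":0,"turn":0},{"tx":0,"ty":-0.001,"tz":0,"turn":0},{"tx":0,"ty":-0.001,"tz":0,"turn":0},{"tx":0,"ty":0,"tz":0,"turn":0},{"tx":0,"ty":0,"tz":0,"turn":0},{"tx":0,"ty":0,"tz":0,"turn":0},{"tx":0,"ty":0,"tz":0,"turn":0},{"tx":0,"ty":0,"tz":0,"turn":0}]'; python3 chk.py w6
```

```text
time: 25.8
position: [0.6113, -0.056, 0.136]
tcp_rot: [0.963, 0.27, 0.0, 0.0]
ft_force: [-0.4, 0.5, 0.6]
width: 0.004
[ 0.6112762  -0.05599985  0.13595558] [-0.35442478  0.51230595  0.62167886]
rel burner tool x,y -0.0005504481269762017 0.06110754880501141
(array([ 0.58379483, -0.00719926]), np.float64(0.04870792420642857), np.float64(0.0001822730446426462)) cap rel burner 0.001320689453036604 0.0051323466938073
```

The cap moved with the finger, from 9.9 to 5.1 mm off. I keep pushing.

```bash
python3 -m pendant '[{"tx":0,"ty":-0.0008,"tz":0,"turn":0},{"tx":0,"ty":-0.0008,"tz":0,"turn":0},{"tx":0,"ty":-0.0008,"tz":0,"turn":0},{"tx":0,"ty":-0.0008,"tz":0,"turn":0},{"tx":0,"ty":-0.0008,"tz":0,"turn":0},{"tx":0,"ty":0,"tz":0,"turn":0},{"tx":0,"ty":0,"tz":0,"turn":0},{"tx":0,"ty":0,"tz":0,"turn":0},{"tx":0,"ty":0,"tz":0,"turn":0},{"tx":0,"ty":0,"tz":0,"turn":0}]'; python3 chk.py w7
```

```text
time: 27.1
position: [0.6092, -0.0526, 0.1359]
tcp_rot: [0.963, 0.27, 0.0, 0.0]
ft_force: [1.2, -0.2, 0.6]
width: 0.005
[ 0.60919648 -0.05263833  0.13593359] [ 1.24543771 -0.15926863  0.63110449]
rel burner tool x,y -0.0005811131334008294 0.057154811518179985
(array([ 0.58183568, -0.00598774]), np.float64(0.050076829719248796), np.float64(0.00022380027264390105)) cap rel burner 0.0002760835626755708 0.003079338377079794
```

View pics/w7.png

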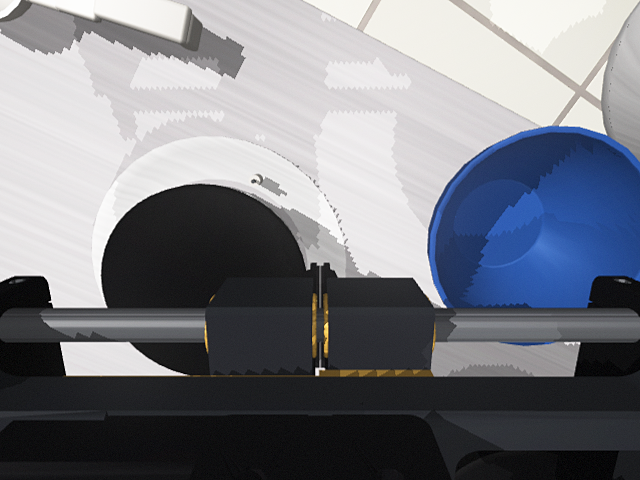

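```bash
python3 -m pendant '[{"tx":0,"ty":-0.0004,"tz":0,"turn":0},{"tx":0,"ty":-0.0004,"tz":0,"turn":0},{"tx":0,"ty":-0.0004,"tz":0,"turn":0},{"tx":0,"ty":-0.0004,"tz":0,"turn":0},{"tx":0,"ty":-0.0002,"tz":0,"turn":0},{"tx":0,"ty":0,"tz":0,"turn":0},{"tx":0,"ty":0,"tz":0,"turn":0},{"tx":0,"ty":0,"tz":0,"turn":0},{"tx":0,"ty":0,"tz":0,"turn":0},{"tx":0,"ty":0,"tz":0,"turn":0}]'; python3 chk.py w8; python3 -c "
from h import *
c=grab('side'); cv2.imwrite('pics/s8.png',cv2.resize(c['frame'][150:290,270:420,::-1],(642,600),interpolation=cv2.INTER_CUBIC))"
```

```text
time: 28.4
position: [0.6083, -0.0511, 0.1359]
tcp_rot: [0.963, 0.27, 0.0, 0.0]
ft_force: [0.5, -1.3, -0.4]
width: 0.002
[ 0.60826892 -0.05112691  0.13593896] [ 0.46530091 -1.33971326 -0.4334922 ]
rel burner tool x,y -0.0005884641180799949 0.05538147903756198
(array([ 0.58174465, -0.00604967]), np.float64(0.050159022953141646), np.float64(0.0002096780769472966)) cap rel burner 0.00016612600527834252 0.0030849681284990356
```

View pics/s8.png

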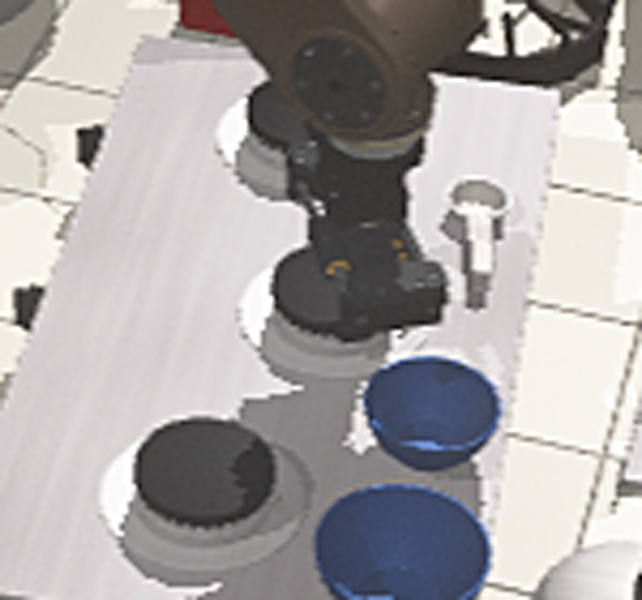

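The cap's measured position didn't change in the last 1.8 mm, so it may have dropped in ahead of the finger. I back off and look from above.

```bash
python3 -m pendant '[{"tx":0,"ty":0.008,"tz":0,"turn":0},{"tx":0,"ty":0.007,"tz":0,"turn":0},{"tx":0,"ty":0,"tz":-0.035,"turn":0},{"tx":0,"ty":0,"tz":-0.035,"turn":0},{"tx":0,"ty":0,"tz":-0.034,"turn":0},{"tx":-0.03,"ty":-0.015,"tz":0,"turn":0},{"tx":-0.03,"ty":-0.015,"tz":0,"turn":0},{"tx":-0.03,"ty":-0.014,"tz":0,"turn":0},{"tx":-0.03,"ty":-0.014,"tz":0,"turn":0},{"tx":0,"ty":0,"tz":0,"turn":0}]'
python3 - <<'E'
from h import *
import pickle
s=get_state();print(s['position'])
c=grab("wrist"); pickle.dump(c,open("w9.pkl","wb"))
for n in ("w3","w9"):
    c=pickle.load(open(n+".pkl","rb"))
    p=capfit(c,(315,65)); q=p[p[:,1]>2]
    for z in (.119,): print(n,z,circ(ray(c,q,z)))
cv2.imwrite("pics/w9c.png",cv2.resize(c['frame'][0:180,200:440,::-1],(800,600),interpolation=cv2.INTER_CUBIC))
E
```

```text
time: 29.75
position: [0.4821, -0.0771, 0.2403]
tcp_rot: [0.963, 0.27, -0.0, -0.0]
ft_force: [0.8, 0.7, 0.4]
width: 0.004
[ 0.4821195  -0.07708847  0.24033516]
w3 0.119 (array([ 0.58566649, -0.01209215]), np.float64(0.04934924748919569), np.float64(0.0003495816872965977))
w9 0.119 (array([ 0.58032104, -0.00455363]), np.float64(0.04865448177801011), np.float64(0.00020583201568356084))
```

View pics/w9c.png

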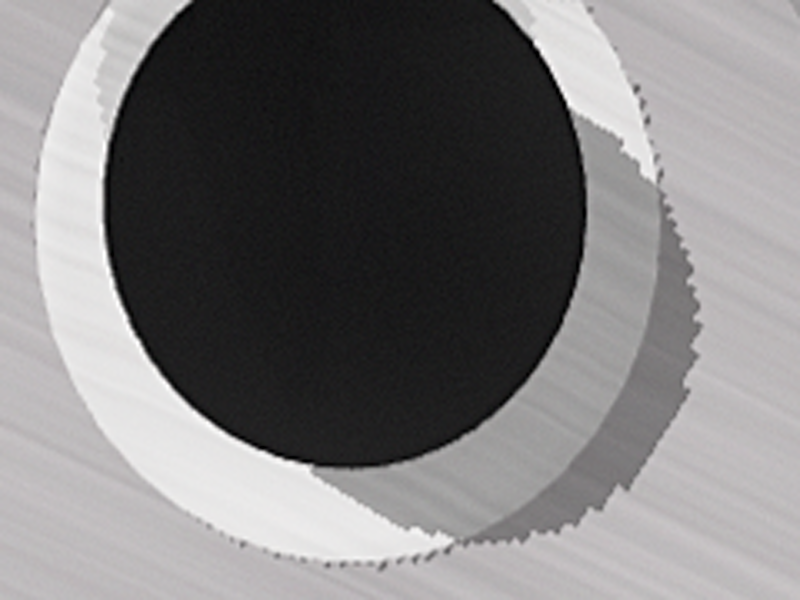

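```bash
python3 - <<'E'
from h import *
c=grab("side"); cv2.imwrite("pics/s9.png",cv2.resize(c['frame'][150:290,270:420,::-1],(642,600),interpolation=cv2.INTER_CUBIC))
E
```

```text
(no output)
```

View pics/s9.png

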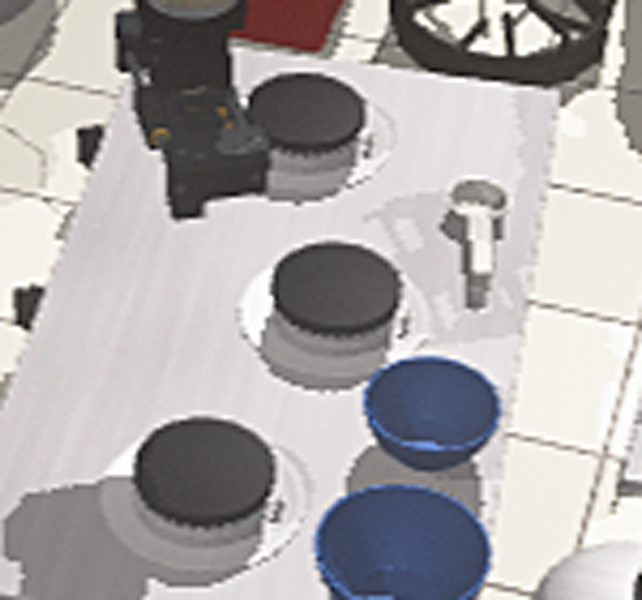

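The side view now shows all three caps alike and flat, with the middle one at (335,290) centred over its burner. I check height and tilt numerically with a full disc model and no contact.

```bash
cat > fit.py <<'E'
from h import *
import pickle
from scipy.optimize import least_squares
th=np.linspace(0,2*np.pi,120,endpoint=False)
def hull(c,p):
    x,y,z,a,b=p; Rm=Rn.from_rotvec([a,b,0]).as_matrix(); C=np.c_[.05*np.cos(th),.05*np.sin(th)]
    P=np.r_[np.c_[C,np.full(120,.009)],np.c_[C,np.zeros(120)]]@Rm.T+[x,y,z]
    return cv2.convexHull(proj(c,P).astype(np.float32))
def res(c,q,p):
    h=hull(c,p); return np.array([cv2.pointPolygonTest(h,(float(u),float(v)),True) for u,v in q])
def run(n,uv,x0):
    c=pickle.load(open(n,"rb")); p=capfit(c,uv); q=p[p[:,1]>2][::2]
    s=least_squares(lambda v:res(c,q,v)-.0,x0,x_scale=[.001,.001,.001,.02,.02],diff_step=None,method='trf',jac='3-point')
    print(n,s.x.round(4),"tilt",np.hypot(*s.x[3:]).round(3),"rms px",np.sqrt((s.fun**2).mean()).round(2))
    s=least_squares(lambda v:res(c,q,[v[0],v[1],.110,0,0]),x0[:2],x_scale=.001); print("   flat seated",s.x.round(4),"rms",np.sqrt((s.fun**2).mean()).round(2))
if __name__=="__main__":
    run("w2.pkl",(165,202),[.499,.201,.11,0,0]); run("w3.pkl",(315,65),[.585,-.0125,.113,.01,0]); run("w9.pkl",(315,65),[.5803,-.0046,.11,0,0])
E
python3 fit.py
```

```text
w2.pkl [ 0.4975  0.206   0.1015 -0.0102 -0.0055] tilt 0.012 rms px 0.3
   flat seated [0.4985 0.2022] rms 2.21
w3.pkl [ 0.5863 -0.0117  0.1073 -0.0721 -0.0665] tilt 0.098 rms px 0.28
   flat seated [ 0.586  -0.0119] rms 1.03
w9.pkl [ 5.815e-01 -3.500e-03  1.025e-01  1.200e-02 -5.000e-04] tilt 0.012 rms px 0.3
   flat seated [ 0.581  -0.0042] rms 1.92
```

The model fit agrees. The middle cap went from 0.098 rad lean to 0.012, at the same height within 1 mm and the same lean as the seated left cap. I raise the hand clear and take a last look.

```bash
python3 -m pendant '[{"tx":0,"ty":0,"tz":-0.015,"turn":0},{"tx":0,"ty":0,"tz":-0.015,"turn":0},{"tx":0,"ty":0,"tz":-0.015,"turn":0},{"tx":0,"ty":0,"tz":-0.015,"turn":0},{"tx":0,"ty":0,"tz":-0.015,"turn":0},{"tx":0,"ty":0,"tz":-0.015,"turn":0},{"tx":0,"ty":0,"tz":0,"turn":0},{"tx":0,"ty":0,"tz":0,"turn":0},{"tx":0,"ty":0,"tz":0,"turn":0},{"tx":0,"ty":0,"tz":0,"turn":0}]'
python3 - <<'E'
from h import *
import pickle
c=grab("wrist"); pickle.dump(c,open("w10.pkl","wb")); cv2.imwrite("pics/w10.png",c['frame'][:,:,::-1])
print(get_state()['position'],get_state()['ft_force'])
E
```

```text
time: 31.1
position: [0.4833, -0.0768, 0.3296]
tcp_rot: [0.963, 0.27, -0.0, -0.0]
ft_force: [1.5, -0.4, -0.4]
width: 0.008
[ 0.4833476  -0.07673177  0.32965248] [-0.17596889  0.17084704  0.69780553]
```

View pics/w10.png

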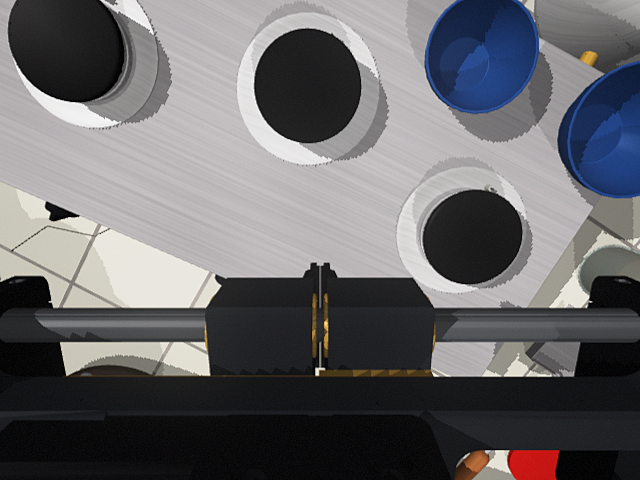

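```bash
python3 - <<'E'
from fit import *
run("w10.pkl",(307,85),[.5803,-.0046,.11,0,0]); run("w10.pkl",(472,236),[.544,-.223,.11,0,0]); run("w10.pkl",(66,45),[.499,.201,.11,0,0])
job.close_job()
E
```

```text
w10.pkl [ 0.5817 -0.0033  0.0986  0.0249  0.0203] tilt 0.032 rms px 0.28
   flat seated [ 0.5803 -0.0046] rms 1.75
w10.pkl [ 0.5448 -0.2298  0.0977  0.0079 -0.003 ] tilt 0.008 rms px 0.3
   flat seated [ 0.5444 -0.2236] rms 1.71
w10.pkl [ 0.4974  0.2094  0.0985  0.0061 -0.0017] tilt 0.006 rms px 0.34
   flat seated [0.4998 0.2022] rms 1.53
the job is handed in; nothing more can be done
```

I found the rocking cap, the middle one, pushed it into its burner, and handed the job in at about 31 s of the 72 s. My last checks show it seated, with one tilt reading that disagreed.

- **Presses, left to right:** each cap was pressed on two opposite sides with the closed fingertips.

| Cap | Height, both sides | Force | Result |
|---|---|---|---|
| Left | Same | 13 N, 13 N | Firm |
| Middle | Stood high | 5 N, about 2.5 N | Gave way more than 2 mm on the second side |
| Right | Same | 6 N, 4 N | Firm |

The left presses were firmer than I intended.

- **Push:** the middle cap was about 10 mm off its burner. I pushed its rim sideways with the fingertip until it dropped in, without picking up any cap. The hand is closed and stands clear, about 19 cm above the caps.
- **Last checks:** the middle cap is about 1 mm from the burner's centre, and its measured height is within 1 mm of the other two. Its lean fell from 0.098 rad to 0.012 rad in the close view, the same as the left cap.
- **What disagreed:**
  - The last, higher picture gave 0.032 rad lean for the middle cap, against 0.006 to 0.008 rad for the others. I took that as noise from the smaller picture.
  - The camera fit read every cap 8 to 12 mm too low, so I only trusted comparisons between caps.
  - I did not press the middle cap again after the push.

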